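# Slide the specimen box home into the corner stop

## Task

Push the dark ribbed specimen box along the bench, with the fingers and without gripping or lifting it, fully home into the L-shaped metal corner stop: its back flat against the long rail and its right end against the short leg. Do not ram it, leave the two small bottles, the crucible and the cork where they stand, and finish clear of the box.

Things in the scene. Friction and masses are not known exactly. Their poses are not given: they have to be found in the camera images.
- specimen_box: Loose dark brown box with a pale ribbed front, 72 mm high, lid fixed shut, 0.2 to 0.45 kg. Origin under it; z up, x from ribbed front to plain back, y to its left end. Upright faces: back x = +34 mm, front x = -34 (trim to -38), left end y = +81, right end y = -84. Starts on the robot's side of the long rail, touching nothing, up to 0.35 rad askew, back to the rail, right end to the leg.
- box_back_left (a point): Lower back left corner of the box (box frame x = +34, y = +81 mm, z = 0).
- box_back_right (a point): Lower back right corner of the box (box frame x = +34, y = -84 mm, z = 0).
- corner_stop: L-shaped aluminium stop fixed to the bench, 28 mm high, walls 8 mm, foot flanges outside. Origin: inner corner at bench level; z up, x away from the robot (within 0.2 rad), y left. Long rail's face: plane x = 0, from the corner to y = +242 mm. Short leg's face: plane y = 0, from the corner to x = -74 mm. Box home: its origin at (-34, +84) mm here, axes parallel.
- crucible: Bystander, loose: small off-white porcelain crucible, 45 mm across the rim, 36 mm high, standing just beyond the outer side of the short leg. Origin at the centre of its underside. Leave it alone.
- cork: Bystander, loose: brown cork stopper, 29 mm across, 26 mm high, standing on the bench beyond the left end of the box. Origin at the centre of its underside. Leave it alone.
- small_bottle: Bystander, loose: small reagent bottle with a black cap, 49 mm across, 95 mm high, standing at the left or right side of the work. Origin at the centre of its underside. Leave it alone.
- dropper_bottle: Bystander, loose: small squeeze dropper bottle, 49 mm across, 107 mm high, standing at the left or right side of the work. Origin at the centre of its underside. Leave it alone.
Mind the look-alikes: they are no part of the job. What is shaped like the specimen_box but purple or turquoise is not meant.

How it is judged:
At the end, for the whole second after the job is handed in: Both lower back corners of the box are within 4 mm of the long rail's face and its right end is within 4 mm of the short leg's face; the box stands flat on the bench, at rest and untouched (x of box_back_left in the frame of corner_stop between -0.004 and 0.006 m and x of box_back_right in the frame of corner_stop between -0.004 and 0.006 m and y of box_back_right in the frame of corner_stop between -0.006 and 0.004 m and height (world z) of specimen_box below 0.004 m and angle between specimen_box's own z axis and vertical below 0.05 rad and linear speed of specimen_box below 0.01 m/s).
It fails at once if the box is lifted more than 10 mm off the bench (height (world z) of specimen_box above 0.01 m).
It fails at once if the box is tipped by more than 0.2 rad (angle between specimen_box's own z axis and vertical above 0.2 rad).
It fails at once if the box is gripped or rammed: the fingers bear on it with more than 35 N (contact force between the fingers and specimen_box above 35 N).
It fails at once if a small bottle, the crucible or the cork is moved more than 15 mm (distance of any of crucible, cork, small_bottle, dropper_bottle from where it was at the start of the episode above 0.015 m).
It also fails if it takes over 45 s, if anything falls off the work surface, if the arm or the gripper's body presses on something with over 40 N, if the wrist force passes 120 N, or if a joint passes its speed limit or range.

## Robot

A 7-joint arm with a two-finger parallel gripper is mounted at the origin on a cart in front of the work surface, level with it; the furniture and walls round the work are solid. World frame = base frame: x ahead of the robot, y to its left, z up, the work surface at z = 0. Lengths are in m, angles in rad, forces in N, time in s.
With the tool pointing down it reaches from about 0.35 to 0.9 m from the base axis. Payload 19.9 kg.
Tool frame: the origin (TCP) lies at the very end of the fingers, on their centre line; the grasp point (between the pads) lies 19 mm behind it; z points along the fingers, y is the line along which they close (so a half turn about z gives the same grasp; the last joint's range is limited). The gripper opens to 85 mm and grips with 20 to 120 N. Pads are 22 mm wide; open, the fingers measure 114 mm over their backs; the gripper's body (76 mm by 85 mm) begins 54 mm behind the grasp point. The pads swing forward as they close: fully open they stand 13 mm farther back than shut.
Start: joints at [-1.268, 0.417, -0.01, 1.614, 0.005, 1.111, -0.053], TCP at [0.211, 0.588, 0.231] pointing down, gripper open.
Joint ranges: [-2.81, 2.81], [-0.39, 2.02], [-1.27, 1.25], [0.06, 2.57], [-1.19, 4.33], [0.19, 2], [-2.82, 2.82]. Speed limits (rad/s): [1.89, 1.89, 2.39, 2.39, 3.01, 3.01, 3.01].

## Interface

Orientations are given as a 3x3 rotation matrix whose columns are the frame's x, y, z axes.
In Python, from cell import env gives the robot as it stands. The module is installed in compiled form; this text tells all that it offers.
- The arm moves only by the shell command python3 -m creep 'ROWS' [FORCE]. ROWS is JSON, a list of rows, each a list of 7 numbers: the opening in per cent of the stroke, from 0 (shut) to 100 (fully open), then the shift along the tool's x, y, z in cm, then the turn, a rotation vector about the tool's x, y, z in degrees. A call has exactly 10 rows; each row shifts and turns the commanded pose from where the row before left it, along the tool's axes as they then stand; what a row does not reach is not made up. A row lasts 1/12 s, in which the tool goes at most 41.7 mm and 7.16 degrees, less where a joint would pass 70% of its speed; a pose out of reach is approached as far as the arm can. A call is refused whole if a number of a shift passes 4.17 or a number of a turn 7.16, either way. A call with a gripper value outside its range is refused whole. The fingers move at their own pace and stop on an object; FORCE is the grip in N (left out, the last holds). Time passes only in rows, so rows that do not move let the fingers close, or fill a call up. It gives the time, the measured TCP pose, the force, the opening and the grip force at its end, in the units of the state.
- env.sense(): the state, without advancing time (a new reading comes with each control period).
- env.capture(name): name is "scene" or "top" or "wrist"; returns the picture (420x560x3 uint8, red, green, blue); there is no depth.
- env.camera_model(name): a dict with "fx", "fy", "cx", "cy" (pixels), "eye" and "orientation" of the camera in the world; the wrist camera has in their place "tool_from_camera" (4x4, takes a point from camera to tool coordinates, whose origin is the TCP and whose axes are the flange's). Camera axes: x right, y down, z forward; pixel columns grow to the right and rows downward; lengths in m; the calibration is good to about 2 mm. A picture is of the moment at which its call begins: read the wrist's pose just before it. camera_model takes no time and is no camera call.
- env.close_job(): hands the job in; it is judged then, once.
Trained networks look in the newest picture that a camera, given by its name, has taken for a name from the list of things; names that differ only in an ending like _2 or _b are one class to them, and where a whole thing is asked for, a point or a joint stands for the part that bears it (a point fixed in the world has none). Each returns a list of dicts, best first, with "conf" (0 to 1); they miss things now and then, are a little off and sometimes report something else, mostly with a low value. They report only what shows in the picture. A call takes as long as a camera call. They do not tell look-alikes from the thing itself.
- env.find_in(camera, thing): "at" ([x, y, z] in m, in the coordinates of the camera as it stood for that picture, good to about 4 mm: the middle of the surface that is visible of it).
- env.regions_of(camera, thing): "pixels" (420x560 bool, what is visible of it).
The state is a dict: "time": time; "qpos": joint angles; "dq": joint speeds; "tau": joint torques, N m; "tool_pos": TCP position; "eef_rot": TCP orientation; "wrist_force": force on the tool from outside, world axes, zero at the start; "moment": the same for the moment, N m; "gripper_width": finger opening in m; "gripper_force": force on a finger pad.
Only numpy, scipy, OpenCV 4.12 (cv2) and the standard library are available. Lean on these libraries where they do the work, as an engineer would, in place of code of your own. Each camera call takes 0.05 s, during which the arm holds its last target. There are 200 camera calls.

## Working session

There is one attempt and no reset: what is moved stays moved. The work goes in short steps, Python scripts to look and compute and a shell command to move; the robot and the scene stay as the last step left them, time stands still between calls to the robot, and variables do not carry over. Pictures are saved under pics/ and viewed, at most 10 in all, crops included, and the job is handed in when it is done.

```bash
mkdir -p pics; cat > h.py <<'E'
import numpy as np, cv2
from cell import env
def cam(n):
    m=env.camera_model(n)
    if 'eye' in m: return m,np.array(m['orientation']),np.array(m['eye'])
    s=env.sense();T=np.array(m['tool_from_camera']);R=np.array(s['eef_rot'])
    return m,R@T[:3,:3],R@T[:3,3]+np.array(s['tool_pos'])
def ray(n,u,v,z=0):
    m,R,e=cam(n);d=R@np.array([(u-m['cx'])/m['fx'],(v-m['cy'])/m['fy'],1]);return e+d*(z-e[2])/d[2]
def pix(n,p):
    m,R,e=cam(n);c=R.T@(np.array(p)-e);return np.array([m['cx']+m['fx']*c[0]/c[2],m['cy']+m['fy']*c[1]/c[2]])
def save(n,f,img=None):
    im=env.capture(n) if img is None else img
    cv2.imwrite('pics/'+f,im[:,:,::-1]);return im
E
python3 - <<'E'
from h import *
np.set_printoptions(precision=4,suppress=True)
a=save('top','top0.png');b=save('scene','scene0.png')
for n in ['top','scene']:
    m,R,e=cam(n);print(n,m['fx'],e,R.tolist())
    for t in ['specimen_box','corner_stop','crucible','cork','small_bottle','dropper_bottle']:
        for r in env.find_in(n,t)[:3]:
            p=R@np.array(r['at'])+e;print(t,round(r['conf'],2),p,pix(n,p).round())
s=env.sense();print(s['tool_pos'],np.array(s['eef_rot']).tolist())
cv2.imwrite('pics/both.png',cv2.resize(np.vstack([a,b]),(800,1200))[:,:,::-1])
E
```

```text
top 478.43976123990655 [0.3125 0.011  1.4245] [[0.010583338966815561, -0.9905588121074582, 0.13667930601438874], [-0.999884251057824, -0.011977530910026669, -0.009382070125200925], [0.01093057285087623, -0.13656419190095476, -0.9905709182423998]]
specimen_box 0.87 [ 0.5467 -0.0332  0.0738] [292. 194.]
specimen_box 0.75 [ 0.3489 -0.1113  0.0745] [319. 264.]
specimen_box 0.64 [0.6489 0.3522 0.0717] [159. 157.]
corner_stop 0.88 [ 0.6667 -0.107   0.0052] [316. 159.]
crucible 0.47 [ 0.6291 -0.2987  0.018 ] [380. 171.]
cork 0.39 [0.5402 0.2124 0.0256] [208. 198.]
small_bottle 0.81 [ 0.4597 -0.3726  0.0551] [409. 226.]
small_bottle 0.18 [ 0.6682 -0.1107  0.0044] [317. 159.]
dropper_bottle 0.87 [0.4474 0.3572 0.0791] [153. 227.]
scene 452.45219654852934 [-0.0799 -0.7449  0.6159] [[0.7923199414943541, -0.31585346212474286, 0.5219824717116436], [-0.6100644355348965, -0.42012320020937954, 0.6718019657170688], [0.007105969734753735, -0.8507250361366141, -0.5255629534931906]]
specimen_box 0.96 [ 0.5189 -0.0775  0.0606] [304. 211.]
specimen_box 0.86 [0.6211 0.3077 0.0657] [247. 144.]
specimen_box 0.61 [ 0.3196 -0.1649  0.0747] [256. 256.]
crucible 0.71 [ 0.6217 -0.295   0.0224] [405. 253.]
cork 0.64 [0.5361 0.2038 0.0185] [243. 179.]
small_bottle 0.95 [ 0.4484 -0.3961  0.0497] [390. 304.]
dropper_bottle 0.66 [0.4407 0.3449 0.0516] [188. 160.]
[0.2112 0.5882 0.2312] [[-0.9411403357810896, 0.3380160769815091, 8.239444152523945e-06], [0.33801607386096855, 0.941140329898451, -0.00011510973390919787], [-4.6663413866238254e-05, -0.00010554934905963176, -0.9999999933409304]]
```

View pics/top0.png

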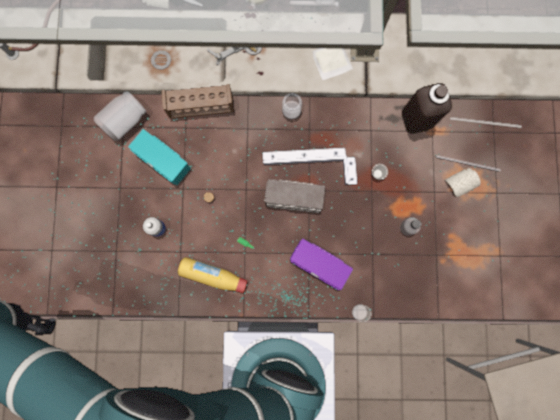

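View pics/scene0.png

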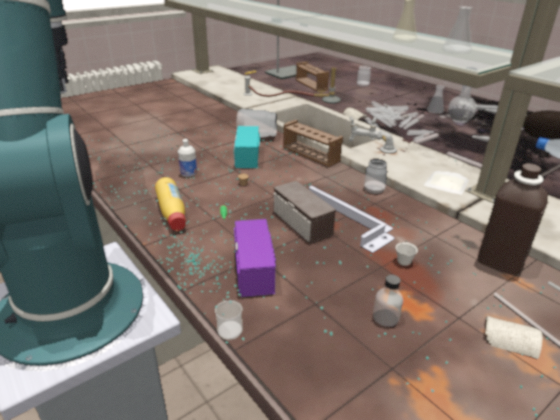

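The pictures show three look-alike boxes. The dark brown one with a pale ribbed front is at top (295,196) and scene (304,211). The purple one is at top (321,265) and the turquoise one at top (158,157). The brown one is the box meant, and the stop's corner is near top (347,160). I'll fit the poses and confirm in a crop.

```bash
cat > fit.py <<'E'
from h import *
from scipy.optimize import minimize
P=np.array([(x,y,z) for x in(-.036,.034) for y in(-.084,.081) for z in(0,.072)])
def sil(n,q):
    c,s=np.cos(q[2]),np.sin(q[2]);W=np.c_[q[0]+c*P[:,0]-s*P[:,1],q[1]+s*P[:,0]+c*P[:,1],P[:,2]]
    h=cv2.convexHull(np.array([pix(n,w) for w in W],np.float32));k=np.zeros((420,560),np.uint8)
    cv2.fillConvexPoly(k,np.round(h*16).astype(np.int32),1,shift=4);return k>0,h
def fitbox(views,q0):  # views: list of (camera,mask)
    f=lambda q:-sum((sil(n,q)[0]&m).sum()/(sil(n,q)[0]|m).sum() for n,m in views)
    r=None
    for _ in range(3):
        S=np.array([q0]+[np.array(q0)+d for d in np.diag([.01,.01,.08])])
        r=minimize(f,q0,method='Nelder-Mead',options=dict(initial_simplex=S,maxiter=150,xatol=1e-4,fatol=1e-4));q0=r.x
    return q0,-r.fun/len(views)
def mask_near(n,thing,xy):
    best=None
    for r in env.regions_of(n,thing):
        v,u=np.nonzero(r['pixels'])
        if len(v) and np.hypot(u.mean()-xy[0],v.mean()-xy[1])<30 and (best is None or r['conf']>best[0]): best=(r['conf'],r['pixels'])
    return best
E
python3 - <<'E'
from fit import *
a=env.capture('top');mt=mask_near('top','specimen_box',(295,196));ms=mask_near('scene','specimen_box',(304,211));k=mask_near('top','corner_stop',(316,160))
for v in ([('top',mt[1])],[('scene',ms[1])],[('top',mt[1]),('scene',ms[1])]): print(v[0][0],fitbox(v,[.55,-.035,0.]))
q,_=fitbox([('top',mt[1]),('scene',ms[1])],[.55,-.035,0.])
m=k[1]; v,u=np.nonzero(m);print('stop bbox',u.min(),u.max(),v.min(),v.max())
lo=np.array([(x,np.nonzero(m[:,x])[0].max()+.5) for x in range(u.min()+3,340)])
w=np.array([ray('top',*p)[:2] for p in lo]);c=np.polyfit(w[:,1],w[:,0],1);w=w[abs(np.polyval(c,w[:,1])-w[:,0])<.004];c=np.polyfit(w[:,1],w[:,0],1)
print('rail x=c0*y+c1',c,'yaw',-np.arctan(c[0]),'left end',w[:,1].max())
lf=np.array([(np.nonzero(m[y])[0].min()-.5,y) for y in range(168,v.max()-2)]);g=np.array([ray('top',*p)[:2] for p in lf]);print('leg face pts',g[::3].round(4).tolist(),'leg tip', ray('top',350,v.max()+.5))
im=a.copy();cv2.drawContours(im,cv2.findContours(m.astype(np.uint8),0,1)[0],-1,(255,0,0),1)
im=im[120:260,200:400];im=cv2.resize(im,(800,560),interpolation=2);h=(sil('top',q)[1].reshape(-1,2)-[200,120]+.5)*4
cv2.polylines(im,[h.astype(int)],True,(0,255,0),1);save('', 'crop1.png',im)
E
```

```text
Traceback (most recent call last):
  File "fit.py", line 13, in fitbox
    r=minimize(f,q0,method='Nelder-Mead',options=dict(initial_simplex=S,maxiter=150,xatol=1e-4,fatol=1e-4));q0=r.x
  File "fit.py", line 9, in <lambda>
    f=lambda q:-sum((sil(n,q)[0]&m).sum()/(sil(n,q)[0]|m).sum() for n,m in views)
                ~~~^^^^^^^^^^^^^^^^^^^^^^^^^^^^^^^^^^^^^^^^^^^^^^^^^^^^^^^^^^^^^^
  File "fit.py", line 9, in <genexpr>
    f=lambda q:-sum((sil(n,q)[0]&m).sum()/(sil(n,q)[0]|m).sum() for n,m in views)
                                           ~~~^^^^^
  File "fit.py", line 6, in sil
    h=cv2.convexHull(np.array([pix(n,w) for w in W],np.float32));k=np.zeros((420,560),np.uint8)
                               ~~~^^^^^
  File "h.py", line 11, in pix
    m,R,e=cam(n);c=R.T@(np.array(p)-e);return np.array([m['cx']+m['fx']*c[0]/c[2],m['cy']+m['fy']*c[1]/c[2]])
          ~~~^^^
  File "h.py", line 4, in cam
    m=env.camera_model(n)
ValueError: time passes only in moves, steps and waits
```

```bash
python3 - <<'E'
s=open('h.py').read()
s=s.replace("def cam(n):","import functools\n@functools.lru_cache\ndef cam(n):");open('h.py','w').write(s)
E
cat > look1.py <<'E'
from fit import *
a=env.capture('top');env.capture('scene');mt=mask_near('top','specimen_box',(295,196));ms=mask_near('scene','specimen_box',(304,211));k=mask_near('top','corner_stop',(316,160))
for v in ([('top',mt[1])],[('scene',ms[1])]): print(v[0][0],fitbox(v,[.55,-.035,0.]))
q,sc=fitbox([('top',mt[1]),('scene',ms[1])],[.55,-.035,0.]);print(q,sc)
m=k[1]; v,u=np.nonzero(m);print('stop bbox',u.min(),u.max(),v.min(),v.max())
lo=np.array([(x,np.nonzero(m[:,x])[0].max()+.5) for x in range(u.min()+3,340)])
w=np.array([ray('top',*p)[:2] for p in lo]);c=np.polyfit(w[:,1],w[:,0],1);w=w[abs(np.polyval(c,w[:,1])-w[:,0])<.004];c=np.polyfit(w[:,1],w[:,0],1)
print('rail x=c0*y+c1',c,'yaw',-np.arctan(c[0]),'left end',w[:,1].max())
lf=np.array([(np.nonzero(m[y])[0].min()-.5,y) for y in range(168,v.max()-2)]);g=np.array([ray('top',*p)[:2] for p in lf]);print('leg face pts',g[::3].round(4).tolist(),'leg tip', ray('top',350,v.max()+.5))
im=a.copy();cv2.drawContours(im,cv2.findContours(m.astype(np.uint8),0,1)[0],-1,(255,0,0),1)
im=im[120:260,200:400];im=cv2.resize(im,(800,560),interpolation=2);h=(sil('top',q)[1].reshape(-1,2)-[200,120]+.5)*4
cv2.polylines(im,[h.astype(int)],True,(0,255,0),1);save('', 'crop1.png',im)
E
python3 look1.py
```

```text
top (array([ 0.54758119, -0.03804849, -0.12204456]), np.float64(0.9308062575210589))
scene (array([ 0.54557322, -0.03973089, -0.12554268]), np.float64(0.9298377970577141))
[ 0.54747232 -0.03917437 -0.16054363] 0.9240112746446252
stop bbox 263 356 149 184
rail x=c0*y+c1 [-0.08345238  0.65119475] yaw 0.08325945461211111 left end 0.04428255956579398
leg face pts [[0.6413, -0.1889], [0.6319, -0.1888], [0.6227, -0.1918], [0.6134, -0.1918], [0.6041, -0.1917]] leg tip [ 0.5904222  -0.21132652  0.        ]
```

View pics/crop1.png

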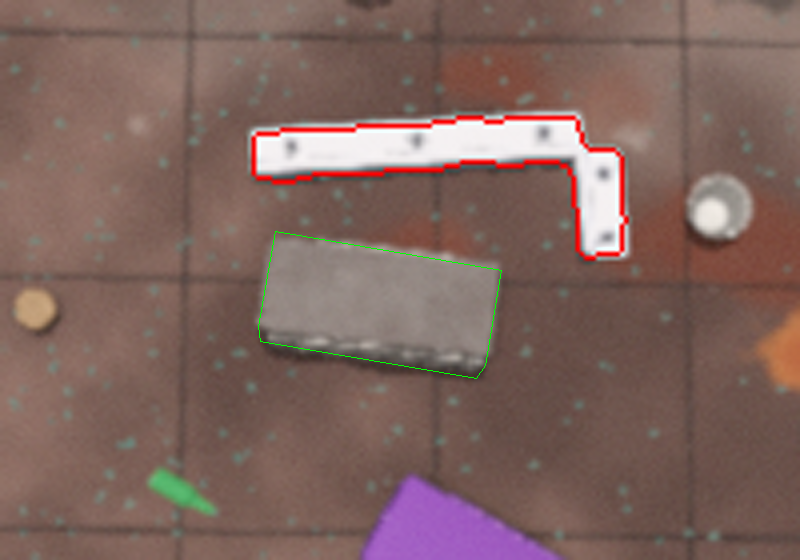

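The crop confirms the brown, pale-ribbed box, with the green outline around (380,300). Its pose is about (0.547, -0.038) with yaw -0.125. The stop's inner corner is about (0.667, -0.187) with yaw 0.083, and the crucible is right of the leg at (720,208). My plan is to push the front with the open fingers, which squares the box to the rail, and then push the left end toward the leg.

```bash
python3 -m creep '[[100,0,0,0,0,0,-6.1],[100,0,0,0,0,0,-6.1],[100,0,0,0,0,0,-6.1],[100,0,0,0,0,0,-6.1],[100,-1.2,-3.9,0,0,0,0],[100,-1.2,-3.9,0,0,0,0],[100,-1.2,-3.9,0,0,0,0],[100,-1.2,-3.9,0,0,0,0],[100,-1.2,-3.9,0,0,0,0],[100,-1.2,-3.9,0,0,0,0]]'; python3 -m creep '[[100,-1.2,-3.9,0,0,0,0],[100,-1.2,-3.9,0,0,0,0],[100,-1.2,-3.9,0,0,0,0],[100,-1.2,-3.9,0,0,0,0],[100,-1.2,-3.9,0,0,0,0],[100,-1.2,-3.9,0,0,0,0],[100,-1.2,-3.9,0,0,0,0],[100,-1.2,-3.9,0,0,0,0],[100,-1.2,-3.9,0,0,0,0],[100,-0.6,-1.9,0,0,0,0]]'; python3 - <<'E'
from h import *
s=env.sense();print(s['tool_pos'],s['eef_rot'],s['wrist_force'])
p=np.array(s['tool_pos']);a=.083;d=p[:2]-[.667,-.187];print('stop',d@[np.cos(a),np.sin(a)],d@[-np.sin(a),np.cos(a)])
save('wrist','w1.png')
m,R,e=cam('wrist')
for r in env.find_in('wrist','specimen_box'):print(r['conf'],R@np.array(r['at'])+e)
E
```

```text
time: 1.98
tool_pos: [0.3023, 0.3589, 0.2314]
eef_rot: [[-0.997, -0.081, 0.0], [-0.081, 0.997, 0.0], [-0.0, 0.0, -1.0]]
wrist_force: [1.1, 0.3, 0.4]
gripper_width: 0.0855
gripper_force: 0.0
time: 2.82
tool_pos: [0.4465, -0.0032, 0.2318]
eef_rot: [[-0.997, -0.077, 0.001], [-0.077, 0.997, -0.001], [-0.001, -0.001, -1.0]]
wrist_force: [-0.3, 0.4, -0.7]
gripper_width: 0.0856
gripper_force: 0.0
[ 0.44649782 -0.00316191  0.23175218] [[-9.97011657e-01 -7.72406915e-02  1.27729461e-03]
 [-7.72415569e-02  9.97012201e-01 -6.42585542e-04]
 [-1.22384456e-03 -7.39325500e-04 -9.99998978e-01]] [-0.30560046  0.4173884  -0.72615616]
stop -0.20450204356900104 0.20148589576061088
0.94 [ 0.35274264 -0.1151037   0.07486923]
0.81 [ 0.53209847 -0.03486392  0.07157179]
0.66 [0.58953556 0.30921224 0.01789127]
```

View pics/w1.png

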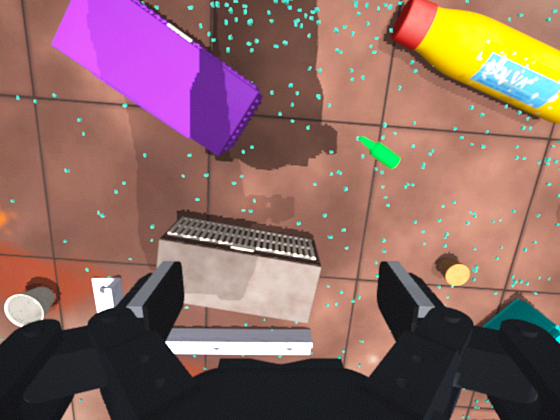

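The wrist view shows the box's ribbed front at (240,240), the stop below it, and the purple box's nearest corner at (222,155), about 9 cm behind the front. The fingers will fit in between, so I'm descending there and starting to push.

```bash
python3 -m creep '[[100,-0.7,-2.1,0,0,0,0],[100,-0.7,-2.1,0,0,0,0],[100,0,0,3.4,0,0,0],[100,0,0,3.4,0,0,0],[100,0,0,3.4,0,0,0],[100,0,0,3.4,0,0,0],[100,0,0,3.4,0,0,0],[100,0,0,2.4,0,0,0],[100,0,0,1.0,0,0,0],[100,0,0,0,0,0,0]]'; python3 -m creep '[[100,-0.6,0,0,0,0,0],[100,-0.6,0,0,0,0,0],[100,-0.5,0,0,0,0,0],[100,-0.5,0,0,0,0,0],[100,-0.5,0,0,0,0,0],[100,-0.5,0,0,0,0,0],[100,-0.5,0,0,0,0,0],[100,-0.5,0,0,0,0,0],[100,-0.5,0,0,0,0,0],[100,-0.5,0,0,0,0,0]]'
```

```text
time: 3.75
tool_pos: [0.4618, -0.0391, 0.0258]
eef_rot: [[-0.997, -0.081, -0.003], [-0.081, 0.997, -0.0], [0.003, 0.0, -1.0]]
wrist_force: [-0.5, -0.4, 0.9]
gripper_width: 0.0854
gripper_force: 0.0
time: 4.58
tool_pos: [0.5151, -0.0354, 0.0273]
eef_rot: [[-0.997, -0.081, -0.0], [-0.081, 0.997, -0.0], [0.0, -0.0, -1.0]]
wrist_force: [-2.4, -1.1, 1.9]
gripper_width: 0.0854
gripper_force: 1.3
```

```bash
python3 -m creep '[[100,-0.4,0,0,0,0,0],[100,-0.4,0,0,0,0,0],[100,-0.4,0,0,0,0,0],[100,-0.4,0,0,0,0,0],[100,-0.4,0,0,0,0,0],[100,-0.4,0,0,0,0,0],[100,-0.4,0,0,0,0,0],[100,-0.4,0,0,0,0,0],[100,-0.3,0,0,0,0,0],[100,0,0,0,0,0,0]]'; cat > look2.py <<'E'
import sys
from fit import *
g=[float(x) for x in sys.argv[2:5]]; C=np.array([.667,-.187]);A=.083
im=save('top',sys.argv[1]);env.capture('scene')
mt=mask_near('top','specimen_box',pix('top',[g[0],g[1],.05]));ms=mask_near('scene','specimen_box',pix('scene',[g[0],g[1],.04]))
for n,k in (('top',mt),('scene',ms)):
    if k is None: print(n,'missed');continue
    q,s=fitbox([(n,k[1])],g);d=q[:2]-C
    print(n,q.round(4),round(s,3),'stop',round(d@[np.cos(A),np.sin(A)],4),round(d@[-np.sin(A),np.cos(A)],4))
s=env.sense();d=np.array(s['tool_pos'])[:2]-C;print('tcp stop',d@[np.cos(A),np.sin(A)],d@[-np.sin(A),np.cos(A)],s['tool_pos'][2],s['wrist_force'])
E
python3 look2.py t2.png .60 -.04 .083
```

```text
time: 5.42
tool_pos: [0.5504, -0.0323, 0.0274]
eef_rot: [[-0.997, -0.081, 0.001], [-0.081, 0.997, -0.0], [-0.001, -0.0, -1.0]]
wrist_force: [-0.7, 0.5, 0.1]
gripper_width: 0.0857
gripper_force: 0.0
top missed
scene [ 0.5946 -0.0301  0.0231] 0.597 stop -0.0592 0.1623
tcp stop -0.10410352512941595 0.1637436515150634 0.02736979775237903 [-0.25455951 -0.42430726  0.52018623]
```

```bash
python3 -m creep '[[100,-0.3,0,0,0,0,0],[100,-0.3,0,0,0,0,0],[100,-0.2,0,0,0,0,0],[100,-0.2,0,0,0,0,0],[100,-0.2,0,0,0,0,0],[100,-0.1,0,0,0,0,0],[100,-0.1,0,0,0,0,0],[100,-0.1,0,0,0,0,0],[100,-0.1,0,0,0,0,0],[100,-0.1,0,0,0,0,0]]'; python3 - <<'E'
from h import *
save('wrist','w2.png')
E
```

```text
time: 6.45
tool_pos: [0.5666, -0.031, 0.0273]
eef_rot: [[-0.997, -0.081, 0.0], [-0.081, 0.997, -0.0], [-0.0, -0.0, -1.0]]
wrist_force: [-2.1, -0.2, 1.7]
gripper_width: 0.0856
gripper_force: 1.5
```

View pics/w2.png

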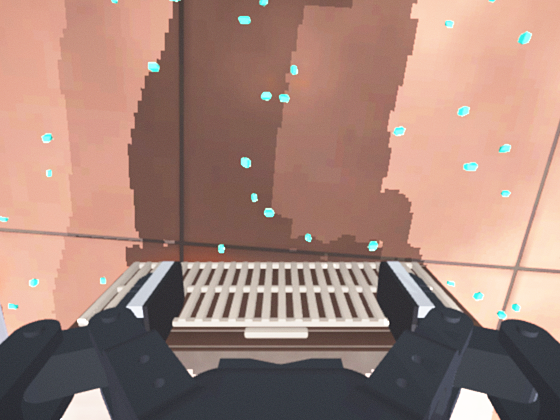

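The ribbed front sits flush on both fingers, at (150,290) and (405,290), and the box spans them evenly. I'll creep on until the rail answers.

```bash
python3 -m creep '[[100,-0.1,0,0,0,0,0],[100,-0.1,0,0,0,0,0],[100,-0.1,0,0,0,0,0],[100,-0.1,0,0,0,0,0],[100,0,0,0,0,0,0],[100,0,0,0,0,0,0],[100,0,0,0,0,0,0],[100,0,0,0,0,0,0],[100,0,0,0,0,0,0],[100,0,0,0,0,0,0]]'
```

```text
time: 7.33
tool_pos: [0.5706, -0.0308, 0.0274]
eef_rot: [[-0.997, -0.081, 0.0], [-0.081, 0.997, -0.0], [-0.0, -0.0, -1.0]]
wrist_force: [0.4, -0.8, -1.1]
gripper_width: 0.0855
gripper_force: 0.0
```

```bash
python3 -m creep '[[100,-0.1,0,0,0,0,0],[100,-0.1,0,0,0,0,0],[100,-0.1,0,0,0,0,0],[100,-0.1,0,0,0,0,0],[100,0,0,0,0,0,0],[100,0,0,0,0,0,0],[100,0,0,0,0,0,0],[100,0,0,0,0,0,0],[100,0,0,0,0,0,0],[100,0,0,0,0,0,0]]'
```

```text
time: 8.17
tool_pos: [0.5732, -0.0305, 0.027]
eef_rot: [[-0.997, -0.08, -0.003], [-0.08, 0.997, 0.0], [0.003, 0.001, -1.0]]
wrist_force: [-13.0, 1.9, 9.0]
gripper_width: 0.0856
gripper_force: 6.2
```

```bash
python3 -c "
from h import *;print(env.sense()['qpos'])"; python3 -m creep '[[100,1,0,0,0,0,0],[100,2,0,0,0,0,0],[100,0,0,-4,0,0,0],[100,0,0,-4,0,0,0],[100,0,0,-4,0,0,0],[20,0,0,0,0,0,7],[20,0,0,0,0,0,7],[20,0,0,0,0,0,7],[20,0,0,0,0,0,7],[20,0,0,0,0,0,7]]';  python3 -m creep '[[20,0,0,0,0,0,7],[20,0,0,0,0,0,7],[20,0,0,0,0,0,7],[20,0,0,0,0,0,7],[20,0,0,0,0,0,7],[20,0,0,0,0,0,7],[20,0,0,0,0,0,7],[20,0,0,0,0,0,6],[20,0,0,0,0,0,0],[20,0,0,0,0,0,0]]'; python3 -c "
from h import *;print(env.sense()['qpos'])"
```

```text
[-0.25372191  0.62382343  0.32752356  1.88333435 -0.30183792  0.68555233
  1.90351392]
time: 9.0
tool_pos: [0.545, -0.0328, 0.1475]
eef_rot: [[-0.86, 0.511, 0.001], [0.511, 0.86, -0.0], [-0.001, 0.0, -1.0]]
wrist_force: [-0.1, -0.3, 0.0]
gripper_width: 0.0254
gripper_force: 0.0
time: 9.83
tool_pos: [0.5448, -0.0327, 0.1473]
eef_rot: [[-0.085, 0.996, 0.0], [0.996, 0.085, -0.0], [-0.0, 0.0, -1.0]]
wrist_force: [0.0, -0.5, -0.3]
gripper_width: 0.0173
gripper_force: 0.0
[-0.60120475  0.47755739  0.77136371  1.90972913 -0.41408281  0.91938216
  0.45630905]
```

```bash
python3 -m creep '[[20,3,1.7,0,0,0,0],[20,3,1.7,0,0,0,0],[20,3,1.7,0,0,0,0],[20,3,1.8,0,0,0,0],[20,0.1,0,2.5,0,0,0],[20,0,0,0,0,0,0],[20,0,0,0,0,0,0],[20,0,0,0,0,0,0],[20,0,0,0,0,0,0],[20,0,0,0,0,0,0]]'; python3 look2.py t3.png .595 -.03 .083; python3 -c "
from h import *
save('wrist','w3.png')"
```

```text
time: 10.67
tool_pos: [0.604, 0.0926, 0.1234]
eef_rot: [[-0.08, 0.997, 0.001], [0.997, 0.08, 0.0], [0.0, 0.001, -1.0]]
wrist_force: [-0.6, -0.8, 0.3]
gripper_width: 0.0171
gripper_force: 0.0
top missed
scene [ 0.6154 -0.0308  0.0052] 0.957 stop -0.0385 0.16
tcp stop -0.03985246467414337 0.284462575830238 0.12271508022596964 [ 0.33083319  0.26154945 -0.25697525]
```

View pics/w3.png

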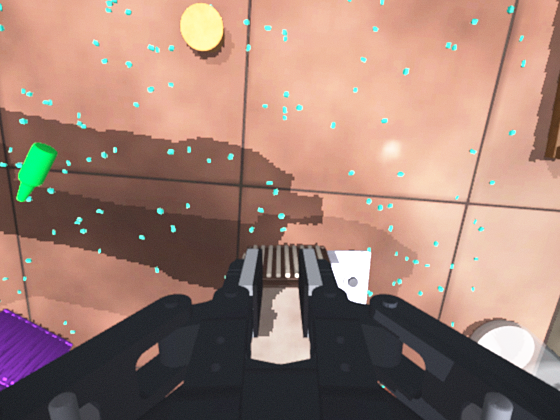

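```bash
python3 - <<'E'
from h import *
A=.083;ex=np.array([np.cos(A),np.sin(A),0]);ey=np.array([-np.sin(A),np.cos(A),0]);C=np.array([.667,-.187,0])
f=lambda x,y,z:C+x*ex+y*ey+[0,0,z]
print('tcp',pix('wrist',env.sense()['tool_pos']))
for p in [(-.034,.241,.072),(-.034,.241,0),(-.034,.16,.072),(-.072,.241,.072),(0,.241,.072),(0,.242,.028),(0,.242,0)]:print(p,pix('wrist',f(*p)).round())
print('inverse: row280',(ray('wrist',285,282,.072)-C)@ey,'row247',(ray('wrist',285,247,0)-C)@ey, 'flange corner',[(ray('wrist',370,250,z)-C)@ey for z in (0,.028)])
E
```

```text
tcp [278.05164155 267.14321349]
(-0.034, 0.241, 0.072) [288. 293.]
(-0.034, 0.241, 0) [286. 249.]
(-0.034, 0.16, 0.072) [287. 391.]
(-0.072, 0.241, 0.072) [230. 293.]
(0, 0.241, 0.072) [339. 293.]
(0, 0.242, 0.028) [329. 262.]
(0, 0.242, 0) [325. 248.]
inverse: row280 0.24889923834513916 row247 0.2433178818826103 flange corner [np.float64(0.24029374359921146), np.float64(0.2523896802638384)]
```

The brown end face shows at (285,265), between the fingertips in the image and about 3 cm ahead of them. The rail's end flange is at (352,275), and the cork at (202,27) is well clear. Descending and pushing right.

```bash
python3 -m creep '[[20,0,0,3,0,0,0],[20,0,0,3,0,0,0],[20,0,0,3,0,0,0],[20,0,0,0,0,0,0],[20,-0.6,0,0,0,0,0],[20,-0.6,0,0,0,0,0],[20,-0.5,0,0,0,0,0],[20,-0.4,0,0,0,0,0],[20,-0.4,0,0,0,0,0],[20,-0.5,0,0,0,0,0]]' && python3 -m creep '[[20,-0.5,0,0,0,0,0],[20,-0.5,0,0,0,0,0],[20,-0.5,0,0,0,0,0],[20,-0.5,0,0,0,0,0],[20,-0.5,0,0,0,0,0],[20,-0.5,0,0,0,0,0],[20,-0.5,0,0,0,0,0],[20,-0.5,0,0,0,0,0],[20,-0.5,0,0,0,0,0],[20,-0.4,0,0,0,0,0]]'
```

```text
time: 11.75
tool_pos: [0.6064, 0.0634, 0.0331]
eef_rot: [[-0.081, 0.997, 0.001], [0.997, 0.081, 0.001], [0.001, 0.001, -1.0]]
wrist_force: [-0.3, 3.4, 1.6]
gripper_width: 0.017
gripper_force: 0.0
time: 12.58
tool_pos: [0.61, 0.0139, 0.0323]
eef_rot: [[-0.081, 0.997, 0.0], [0.997, 0.081, -0.0], [-0.0, -0.0, -1.0]]
wrist_force: [-0.4, 2.0, 1.2]
gripper_width: 0.0174
gripper_force: 0.0
```

```bash
python3 -m creep '[[20,-0.4,0,0,0,0,0],[20,-0.4,0,0,0,0,0],[20,-0.4,0,0,0,0,0],[20,-0.3,0,0,0,0,0],[20,-0.2,0,0,0,0,0],[20,-0.2,0,0,0,0,0],[20,-0.1,0,0,0,0,0],[20,-0.1,0,0,0,0,0],[20,-0.1,0,0,0,0,0],[20,-0.1,0,0,0,0,0]]' ; python3 look2.py t4.png .625 -.10 .083
```

```text
time: 13.42
tool_pos: [0.6119, -0.0083, 0.0323]
eef_rot: [[-0.081, 0.997, -0.0], [0.997, 0.081, -0.0], [-0.0, -0.0, -1.0]]
wrist_force: [-0.7, 2.1, 0.2]
gripper_width: 0.0169
gripper_force: 0.0
top [ 0.6239 -0.1014  0.0776] 0.722 stop -0.0359 0.0889
scene [ 0.6216 -0.1016  0.032 ] 0.925 stop -0.0382 0.0888
tcp stop -0.0401454421967237 0.18245526549686647 0.03230101905163679 [-0.86113326  1.83442106  0.44014358]
```

```bash
python3 -m creep '[[20,-0.1,0,0,0,0,0],[20,-0.1,0,0,0,0,0],[20,-0.1,0,0,0,0,0],[20,-0.1,0,0,0,0,0],[20,-0.1,0,0,0,0,0],[20,0,0,0,0,0,0],[20,0,0,0,0,0,0],[20,0,0,0,0,0,0],[20,0,0,0,0,0,0],[20,0,0,0,0,0,0]]'
```

```text
time: 14.45
tool_pos: [0.6123, -0.0135, 0.0324]
eef_rot: [[-0.081, 0.997, 0.0], [0.997, 0.081, -0.0], [-0.0, 0.0, -1.0]]
wrist_force: [-0.0, 0.1, -1.1]
gripper_width: 0.0171
gripper_force: 0.0
```

```bash
python3 -m creep '[[20,-0.1,0,0,0,0,0],[20,-0.1,0,0,0,0,0],[20,-0.1,0,0,0,0,0],[20,-0.1,0,0,0,0,0],[20,0,0,0,0,0,0],[20,0,0,0,0,0,0],[20,0,0,0,0,0,0],[20,0,0,0,0,0,0],[20,0,0,0,0,0,0],[20,0,0,0,0,0,0]]'
```

```text
time: 15.28
tool_pos: [0.6129, -0.0148, 0.0324]
eef_rot: [[-0.083, 0.997, -0.0], [0.997, 0.083, 0.003], [0.003, 0.0, -1.0]]
wrist_force: [-1.0, 13.9, 3.2]
gripper_width: 0.0174
gripper_force: 0.0
```

```bash
python3 -m creep '[[20,1,0,0,0,0,0],[20,2,0,0,0,0,0],[20,0,0,-4,0,0,0],[20,0,0,-4,0,0,0],[20,0,0,-3,0,0,0],[100,0,0,0,0,0,-7],[100,0,0,0,0,0,-7],[100,0,0,0,0,0,-7],[100,0,0,0,0,0,-7],[100,0,0,0,0,0,-7]]' && python3 -m creep '[[100,0,0,0,0,0,-7],[100,0,0,0,0,0,-7],[100,0,0,0,0,0,-7],[100,0,0,0,0,0,-7],[100,0,0,0,0,0,-7],[100,0,0,0,0,0,-7],[100,0,0,0,0,0,-7],[100,0,0,0,0,0,-6],[100,0,0,0,0,0,0],[100,0,0,0,0,0,0]]' && python3 -m creep '[[100,2.5,-3,0,0,0,0],[100,2.5,-3,0,0,0,0],[100,2.5,-3,0,0,0,0],[100,1.5,-3.2,0,0,0,0],[100,0,0,0,0,0,0],[100,0,0,0,0,0,0],[100,0,0,0,0,0,0],[100,0,0,0,0,0,0],[100,0,0,0,0,0,0],[100,0,0,0,0,0,0]]'; python3 look2.py t5.png .625 -.10 .083;python3 -c "
from h import *
save('wrist','w5.png')"
```

```text
time: 16.12
tool_pos: [0.6101, 0.0128, 0.1424]
eef_rot: [[-0.643, 0.766, 0.0], [0.766, 0.643, -0.0], [-0.0, -0.0, -1.0]]
wrist_force: [0.4, -0.1, -0.6]
gripper_width: 0.0766
gripper_force: 0.0
time: 16.95
tool_pos: [0.6101, 0.0125, 0.1423]
eef_rot: [[-0.997, -0.077, 0.0], [-0.077, 0.997, -0.0], [-0.0, -0.0, -1.0]]
wrist_force: [0.1, -0.6, -0.0]
gripper_width: 0.0853
gripper_force: 0.0
time: 17.78
tool_pos: [0.5306, -0.1154, 0.1422]
eef_rot: [[-0.997, -0.082, -0.0], [-0.082, 0.997, -0.0], [0.0, -0.0, -1.0]]
wrist_force: [0.6, -0.6, -0.7]
gripper_width: 0.0853
gripper_force: 0.0
top [ 0.6241 -0.0845  0.1149] 0.284 stop -0.0342 0.1057
scene [ 0.6218 -0.1089  0.0612] 0.87 stop -0.0386 0.0816
tcp stop -0.13024784978927204 0.08202028629768451 0.14226569825853708 [-0.16807269  0.09706456 -0.32546723]
```

View pics/w5.png

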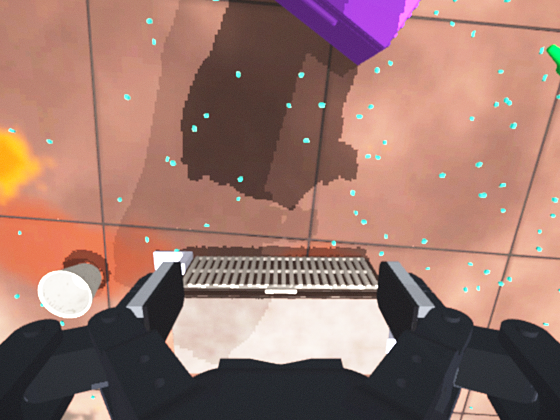

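The box sits against the leg at (180,262) and its front looks parallel to the finger line. I'll descend and seat its back with a gentle front push.

```bash
python3 -m creep '[[100,0,0,3.8,0,0,0],[100,0,0,3.8,0,0,0],[100,0,0,3.8,0,0,0],[100,-0.6,0,0,0,0,0],[100,-0.6,0,0,0,0,0],[100,-0.6,0,0,0,0,0],[100,-0.6,0,0,0,0,0],[100,-0.6,0,0,0,0,0],[100,-0.5,0,0,0,0,0],[100,-0.4,0,0,0,0,0]]' && python3 -m creep '[[100,-0.2,0,0,0,0,0],[100,-0.2,0,0,0,0,0],[100,-0.2,0,0,0,0,0],[100,-0.2,0,0,0,0,0],[100,-0.1,0,0,0,0,0],[100,-0.1,0,0,0,0,0],[100,0,0,0,0,0,0],[100,0,0,0,0,0,0],[100,0,0,0,0,0,0],[100,0,0,0,0,0,0]]'
```

```text
time: 18.87
tool_pos: [0.5704, -0.113, 0.0293]
eef_rot: [[-0.997, -0.081, 0.001], [-0.081, 0.997, -0.0], [-0.001, -0.0, -1.0]]
wrist_force: [-0.2, 0.2, -0.7]
gripper_width: 0.0855
gripper_force: 0.0
time: 19.7
tool_pos: [0.5789, -0.1124, 0.0282]
eef_rot: [[-0.997, -0.081, -0.0], [-0.081, 0.997, -0.0], [0.0, -0.0, -1.0]]
wrist_force: [-3.1, 0.7, 0.3]
gripper_width: 0.0856
gripper_force: 1.4
```

```bash
python3 -m creep '[[100,-0.1,0,0,0,0,0],[100,-0.1,0,0,0,0,0],[100,-0.1,0,0,0,0,0],[100,0,0,0,0,0,0],[100,0,0,0,0,0,0],[100,0,0,0,0,0,0],[100,0,0,0,0,0,0],[100,0,0,0,0,0,0],[100,0,0,0,0,0,0],[100,0,0,0,0,0,0]]'; python3 -c "
from h import *
print(env.sense()['moment'])"
```

```text
time: 20.53
tool_pos: [0.5792, -0.1123, 0.028]
eef_rot: [[-0.997, -0.079, -0.006], [-0.079, 0.997, 0.001], [0.006, 0.002, -1.0]]
wrist_force: [-24.9, 1.2, 18.7]
gripper_width: 0.0851
gripper_force: 12.4
[-0.35457534  4.47995594 -1.09647326]
```

```bash
python3 -m creep '[[100,0.5,0,0,0,0,0],[100,1.5,0,0,0,0,0],[100,2,0,0,0,0,0],[100,0,0,-4,0,0,0],[100,0,0,-4,0,0,0],[100,0,0,-4,0,0,0],[100,0,0,-4,0,0,0],[100,1,4,0,0,0,0],[100,1,4,0,0,0,0],[100,1,4,0,0,0,0]]' && python3 -m creep '[[100,1,4,0,0,0,0],[100,1,4,0,0,0,0],[100,1,4,0,0,0,0],[100,1,4,0,0,0,0],[100,1,4,0,0,0,0],[100,0,3,0,0,0,0],[100,0,0,0,0,0,0],[100,0,0,0,0,0,0],[100,0,0,0,0,0,0],[100,0,0,0,0,0,0]]'; python3 look2.py t6.png .625 -.10 .083; python3 - <<'E'
import cv2
from h import *
t=cv2.imread('pics/t6.png')[130:220,250:390];env.capture('scene')
s=env.capture('scene')[:,:,::-1][170:290,270:450]
a=cv2.resize(t,(466,300),interpolation=2);b=cv2.resize(s,(450,300),interpolation=2)
b=cv2.copyMakeBorder(b,0,0,0,16,0);cv2.imwrite('pics/c6.png',np.vstack([a,b]))
E
```

```text
time: 21.37
tool_pos: [0.5024, 0.0031, 0.1891]
eef_rot: [[-0.997, -0.08, 0.002], [-0.08, 0.997, 0.0], [-0.002, 0.0, -1.0]]
wrist_force: [1.2, 2.1, -0.7]
gripper_width: 0.0855
gripper_force: 0.0
time: 22.2
tool_pos: [0.4346, 0.2261, 0.1883]
eef_rot: [[-0.997, -0.079, 0.0], [-0.079, 0.997, -0.0], [-0.0, -0.0, -1.0]]
wrist_force: [0.3, 0.7, -0.4]
gripper_width: 0.0853
gripper_force: 0.0
top [ 0.6252 -0.1048  0.0682] 0.951 stop -0.0348 0.0854
scene [ 0.6224 -0.1073  0.0289] 0.899 stop -0.0379 0.0832
tcp stop -0.19743506839534342 0.4312455898440297 0.1883752720302372 [ 0.83126639  0.04329709 -0.31486116]
```

View pics/c6.png

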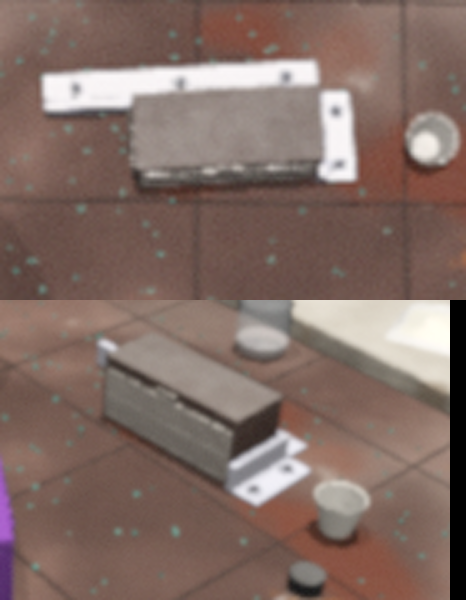

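The box looks home in both views: its back is along the rail at (230,90), its right end is at the leg at (322,130), and the crucible is untouched. One gentle side touch will confirm that the front push did not open a gap at the leg.

```bash
python3 -m creep '[[20,0,0,0,0,0,7],[20,0,0,0,0,0,7],[20,0,0,0,0,0,7],[20,0,0,0,0,0,7],[20,0,0,0,0,0,7],[20,0,0,0,0,0,7],[20,0,0,0,0,0,7],[20,0,0,0,0,0,7],[20,0,0,0,0,0,7],[20,0,0,0,0,0,7]]' && python3 -m creep '[[20,0,0,0,0,0,7],[20,0,0,0,0,0,7],[20,0,0,0,0,0,6.5],[20,-3.3,2.4,0,0,0,0],[20,-3.3,2.4,0,0,0,0],[20,-3.3,2.4,0,0,0,0],[20,-3.3,2.4,0,0,0,0],[20,-3.3,2.4,0,0,0,0],[20,-3,2.4,0,0,0,0],[20,-1.5,1.2,0,0,0,0]]'; python3 - <<'E'
from h import *
A=.078;C=np.array([.667,-.187]);s=env.sense();d=np.array(s['tool_pos'])[:2]-C;print(d@[np.cos(A),np.sin(A)],d@[-np.sin(A),np.cos(A)])
E
```

```text
time: 23.33
tool_pos: [0.4343, 0.2269, 0.1883]
eef_rot: [[-0.411, 0.912, 0.0], [0.912, 0.411, -0.0], [-0.0, -0.0, -1.0]]
wrist_force: [0.3, 0.1, 0.7]
gripper_width: 0.0169
gripper_force: 0.0
time: 24.17
tool_pos: [0.607, 0.0243, 0.1883]
eef_rot: [[-0.069, 0.998, 0.001], [0.998, 0.069, -0.002], [-0.002, 0.001, -1.0]]
wrist_force: [-0.1, -0.6, 0.3]
gripper_width: 0.0172
gripper_force: 0.0
-0.043336684775183654 0.21531570159448057
```

```bash
python3 -m creep '[[20,0,0,3.9,0,0,0],[20,0,0,3.9,0,0,0],[20,0,0,3.9,0,0,0],[20,0,0,3.8,0,0,0],[20,-0.5,0,0,0,0,0],[20,-0.5,0,0,0,0,0],[20,-0.5,0,0,0,0,0],[20,-0.5,0,0,0,0,0],[20,-0.5,0,0,0,0,0],[20,-0.4,0,0,0,0,0]]' && python3 -m creep '[[20,-0.2,0,0,0,0,0],[20,-0.2,0,0,0,0,0],[20,-0.2,0,0,0,0,0],[20,-0.2,0,0,0,0,0],[20,-0.1,0,0,0,0,0],[20,0,0,0,0,0,0],[20,0,0,0,0,0,0],[20,0,0,0,0,0,0],[20,0,0,0,0,0,0],[20,0,0,0,0,0,0]]'
```

```text
time: 25.0
tool_pos: [0.608, -0.0008, 0.035]
eef_rot: [[-0.072, 0.997, 0.002], [0.997, 0.072, 0.0], [0.0, 0.002, -1.0]]
wrist_force: [0.2, -0.9, 0.6]
gripper_width: 0.0169
gripper_force: 0.0
time: 25.83
tool_pos: [0.6077, -0.0089, 0.0333]
eef_rot: [[-0.072, 0.997, -0.0], [0.997, 0.072, -0.0], [-0.0, -0.0, -1.0]]
wrist_force: [0.4, 0.1, 0.2]
gripper_width: 0.0172
gripper_force: 0.0
```

```bash
python3 -m creep '[[20,-0.1,0,0,0,0,0],[20,-0.1,0,0,0,0,0],[20,-0.1,0,0,0,0,0],[20,-0.1,0,0,0,0,0],[20,-0.1,0,0,0,0,0],[20,0,0,0,0,0,0],[20,0,0,0,0,0,0],[20,0,0,0,0,0,0],[20,0,0,0,0,0,0],[20,0,0,0,0,0,0]]' && python3 -m creep '[[20,-0.1,0,0,0,0,0],[20,-0.1,0,0,0,0,0],[20,0,0,0,0,0,0],[20,0,0,0,0,0,0],[20,0,0,0,0,0,0],[20,0,0,0,0,0,0],[20,0,0,0,0,0,0],[20,0,0,0,0,0,0],[20,0,0,0,0,0,0],[20,0,0,0,0,0,0]]'
```

```text
time: 26.67
tool_pos: [0.6081, -0.014, 0.0333]
eef_rot: [[-0.072, 0.997, 0.0], [0.997, 0.072, -0.0], [-0.0, 0.0, -1.0]]
wrist_force: [0.5, -0.3, 0.5]
gripper_width: 0.0168
gripper_force: 0.0
time: 27.5
tool_pos: [0.6083, -0.016, 0.0334]
eef_rot: [[-0.072, 0.997, 0.0], [0.997, 0.072, -0.0], [-0.0, 0.0, -1.0]]
wrist_force: [0.2, 1.9, 2.8]
gripper_width: 0.017
gripper_force: 1.0
```

```bash
python3 -m creep '[[20,-0.1,0,0,0,0,0],[20,-0.1,0,0,0,0,0],[20,0,0,0,0,0,0],[20,0,0,0,0,0,0],[20,0,0,0,0,0,0],[20,0,0,0,0,0,0],[20,0,0,0,0,0,0],[20,0,0,0,0,0,0],[20,0,0,0,0,0,0],[20,0,0,0,0,0,0]]'; python3 -c "
from h import *
print(env.sense()['moment'])"
```

```text
time: 28.33
tool_pos: [0.6083, -0.016, 0.0334]
eef_rot: [[-0.074, 0.997, -0.001], [0.997, 0.074, 0.002], [0.002, -0.0, -1.0]]
wrist_force: [-2.8, 11.3, 6.1]
gripper_width: 0.0168
gripper_force: 5.9
[ 2.25468838  0.66483871 -0.17267634]
```

The contact is stiff with no travel, so the right end is seated. Backing off and doing the last check.

```bash
python3 -m creep '[[20,0.5,0,0,0,0,0],[20,1.5,0,0,0,0,0],[20,2,0,0,0,0,0],[20,0,0,-4,0,0,0],[20,0,0,-4,0,0,0],[20,0,0,-4,0,0,0],[20,2,-3,-1,0,0,0],[20,2,-3,0,0,0,0],[20,2,-3,0,0,0,0],[20,2,-3,0,0,0,0]]' && python3 -m creep '[[20,2,-3,0,0,0,0],[20,2,-3,0,0,0,0],[20,1,0,0,0,0,0],[20,1,0,0,0,0,0],[20,0,0,0,0,0,0],[20,0,0,0,0,0,0],[20,0,0,0,0,0,0],[20,0,0,0,0,0,0],[20,0,0,0,0,0,0],[20,0,0,0,0,0,0]]'; python3 look2.py t7.png .625 -.105 .075; python3 - <<'E'
from h import *
t=cv2.imread('pics/t7.png')[130:220,190:430];cv2.imwrite('pics/c7.png',cv2.resize(t,(800,300),interpolation=2))
m,R,e=cam('top')
for k in ['crucible','cork','small_bottle','dropper_bottle']:
    r=env.find_in('top',k);print(k,[(R@np.array(x['at'])+e).round(3) for x in r[:1]])
E
```

```text
time: 29.17
tool_pos: [0.4785, 0.0933, 0.1632]
eef_rot: [[-0.072, 0.997, 0.0], [0.997, 0.072, -0.0], [-0.0, 0.0, -1.0]]
wrist_force: [1.0, 1.5, 0.3]
gripper_width: 0.0172
gripper_force: 0.0
time: 30.0
tool_pos: [0.4161, 0.148, 0.1632]
eef_rot: [[-0.071, 0.997, -0.0], [0.997, 0.071, -0.0], [-0.0, -0.0, -1.0]]
wrist_force: [-0.2, -0.6, 0.2]
gripper_width: 0.0174
gripper_force: 0.0
top [ 0.6239 -0.104   0.0623] 0.956 stop -0.0361 0.0863
scene [ 0.6243 -0.1072  0.0086] 0.901 stop -0.0359 0.0831
tcp stop -0.22241320132030495 0.35508631051033807 0.1633001510320945 [-0.14398468 -0.2901402   0.4146609 ]
crucible [array([ 0.627, -0.299,  0.021])]
cork []
small_bottle []
dropper_bottle [array([0.451, 0.358, 0.079])]
```

View pics/c7.png

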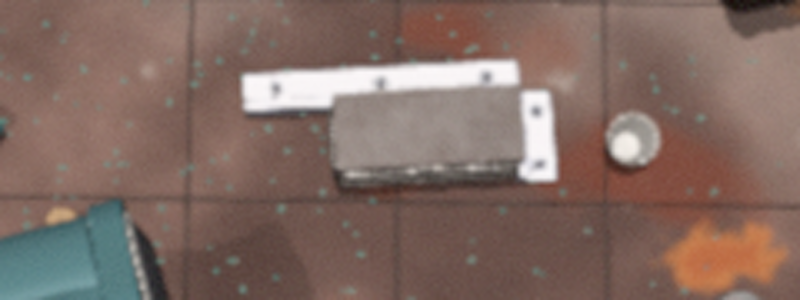

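```bash
python3 -c "
from cell import env
print(env.close_job())"
```

```text
the job is handed in; nothing more can be done
None
```

I pushed the specimen box into the corner stop without gripping or lifting it and handed the job in at about 30 s. Its back met the rail and its right end met the leg with firm contact. The last top view shows it seated with the arm clear. The crucible and dropper bottle were where they started; the cork and small bottle were not picked up in the final check, but no move went near them.

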